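Nest the copper cups and cull the one cut short

TASK

Nest the set of copper cups: the middle one, which leans in the sloped cradle, goes upright into the wide low one, and the narrow tall one into the middle one, each fully home on the floor of the next, with the nest standing upright on the bench. The cup that was cut short does not belong to the set: put it in the empty blue scrap bin. The copper is soft, so do not drop the cups of the set or force them in, and leave the other things on the bench where they are.

Things in the scene. Friction and masses are not known exactly. Their poses are not given: they have to be found in the camera images.
- large_cup: Plain copper cup, round and straight-sided, wall 4 mm, floor 5 mm thick, open at the top: outer diameter 70 mm, inner 62 mm, height 45 mm. The widest. Stands loose on the bench, mouth up. Origin at the centre of its underside, z axis along the cup's axis towards its mouth.
- middle_cup: Plain copper cup, round and straight-sided, wall 4 mm, floor 5 mm thick, open at the top: outer diameter 59 mm, inner 51 mm, height 70 mm. Starts loose in the cradle, leaning 40 degrees (0.70 rad), mouth high and roughly towards -y; its upper 34 mm stand clear of the cradle. Origin at the centre of its underside, z axis along the cup's axis towards its mouth.
- small_cup: Plain copper cup, round and straight-sided, wall 4 mm, floor 5 mm thick, open at the top: outer diameter 48 mm, inner 40 mm, height 95 mm. The narrowest and tallest. Stands loose on the bench, mouth up. Origin at the centre of its underside, z axis along the cup's axis towards its mouth.
- short_cup: Plain copper cup, round and straight-sided, wall 4 mm, floor 5 mm thick, open at the top: outer diameter 59 mm like the middle cup but cut too short, height only 40 mm: the reject. Stands loose on the bench, mouth up. Origin at the centre of its underside, z axis along the cup's axis towards its mouth.
- short_cup_mid (a point): centre of the short cup, on its axis 20 mm above its underside
- cradle: steel V-rest on a blue foot plate 90 (x) by 110 mm (y), fixed, under 75 mm high; holds the middle cup's lower 36 mm. Origin at the centre of the foot's underside; the cup's underside centre starts 20 mm along +y and 36 mm up from it, its mouth leaning to -y.
- scrap_bin: open, empty blue plastic bin on the robot's right, fixed (the four filled blue bins at the back are not it), 160 mm (x) by 200 mm (y) outside, walls and floor 5 mm, 70 mm high. Origin at the centre of its underside.
- tape_roll: bystander: roll of pale paper tape lying flat, 90 mm across, 25 mm high; origin at the centre of its underside
- coupling: bystander: open copper tube standing upright, 34 mm across, 50 mm high, no floor; origin at the centre of its underside
- ball_valve: bystander: brass ball valve with a red lever, about 110 x 30 mm, 46 mm high; origin at the centre of its underside
- angle_bracket: bystander: white steel angle bracket, 50 mm wide, foot 70 mm long along its +x, upright leg 90 mm high at its origin
- wrench: bystander: steel wrench lying flat, about 0.2 m long along its x axis; origin near its middle, on its underside
- spray_bottle: bystander: white spray bottle with a black head, 90 mm across, 230 mm high; origin at the centre of its underside
- mouse: bystander: round black computer mouse, 62 mm across, 30 mm high; origin at the centre of its underside
Not all that is in view belongs to the job. Leave any turquoise look-alike of the short_cup alone.

How it is judged:
By the outcome, as a careful person would: the job done as asked, in the order asked, and still so for the second after the job is handed in, with the robot touching nothing.
It also fails if it takes over 62 s, if anything falls off the work surface, if the arm or the gripper's body presses on something with over 40 N, if the wrist force passes 120 N, or if a joint passes its speed limit or range.

ROBOT

A 6-joint arm with a two-finger parallel gripper is mounted at the origin on the work surface. World frame = base frame: x ahead of the robot, y to its left, z up, the work surface at z = 0. Lengths are in m, angles in rad, forces in N, time in s.
With the tool pointing down it reaches from about 0.425 to 0.925 m from the base axis. Payload 12.5 kg.
Tool frame: the origin (TCP) lies on the centre line of the jaws, within the pads' length; the fingertips stand 25 mm ahead of it and the grasp point (between the pads) lies 6 mm ahead of it; z points along the fingers, y is the line along which they close (so a half turn about z gives the same grasp; the last joint's range is limited). The gripper opens to 85 mm and grips with 20 to 120 N. Pads are 22 mm wide; open, the fingers measure 114 mm over their backs; the gripper's body (76 mm by 85 mm) begins 54 mm behind the grasp point. The pads swing forward as they close: fully open they stand 13 mm farther back than shut.
Start: joints at [-1.428, 0.491, 1.559, -0, 1.092, -0.106], TCP at [0.154, -0.606, 0.256] pointing down, gripper open.
Joint ranges: [-3.1, 3.1], [-0.84, 2.19], [0.05, 2.79], [-1.13, 4.28], [0.06, 2.93], [-2.69, 2.69]. Speed limits (rad/s): [2.22, 2.22, 2.79, 3.14, 3.14, 3.14].

INTERFACE

Orientations are given as a unit quaternion [x, y, z, w].
In Python, from plant import state, viewer, order gives the robot as it stands. The module is installed in compiled form; this text tells all that it offers.
- The arm moves only by the tool send_rows, never from a script. Its argument "targets" is text: rows parted by semicolons, each of 5 numbers parted by spaces: the shift along the tool's x, y, z in mm, then the turn about the tool's z in rad, then the finger opening in mm, from 0 to 85.4. In form: x y z twist gripper; .... A call has exactly 8 rows; each row is the pose to reach, as a shift and turn from the pose commanded when the call began, along the tool's axes at that moment; what a row does not reach only later rows make up. A row lasts 1/10 s, in which the tool goes at most 50 mm and 8.59 degrees, less where a joint would pass 70% of its speed; a pose out of reach is approached as far as the arm can. A call with a gripper value outside its range is refused whole. The fingers move at their own pace and stop on an object; the grip force is fixed at half the most. Time passes only in rows, so rows that repeat a pose let the fingers close, or fill a call up. It gives the time, the measured TCP pose, the force, the opening and the grip force at its end, in the units of the state.
- state(): the state, without advancing time (a new reading comes with each control period).
- viewer.get_image(name): name is "scene" or "top" or "wrist"; returns a dict with "color" (480x640x3 uint8, red, green, blue), "z_map" (480x640 float32, m along the optical axis (not along the pixel's ray), 0 where there is no reading), "fov_y" (degrees; the focal length in pixels is half the picture's height over the tangent of half this angle, whatever the lens; pixels are square), "cx", "cy" (the principal point, pixels), "cam_to_world" (4x4, takes a point from camera to world coordinates). Camera axes: x right, y down, z forward; pixel columns grow to the right and rows downward; lengths in m; the calibration is good to about 2 mm. The wrist camera is an equidistant fisheye: a pixel r from the principal point sees the ray r / f radians off the axis. A picture is of the moment at which its call begins.
- order.hand_in(): hands the job in; it is judged then, once.
The state is a dict: "t": time; "joint_pos": joint angles; "joint_velocities": joint speeds; "tau": joint torques, N m; "tcp_pos": TCP position; "tool_rot": TCP orientation; "contact_force": force on the tool from outside, world axes, zero at the start; "wrist_torque": the same for the moment, N m; "grip_width": finger opening in m; "grasp_force": force on a finger pad.
Only numpy, scipy, OpenCV 4.12 (cv2) and the standard library are available. Lean on these libraries where they do the work, as an engineer would, in place of code of your own. Each camera call takes 0.05 s, during which the arm holds its last target. There are 200 camera calls.

## Working session

There is one attempt and no reset: what is moved stays moved. The work goes in short steps, Python scripts to look and compute and a tool call to move; the robot and the scene stay as the last step left them, time stands still between calls to the robot, and variables do not carry over. Pictures are saved under pics/ and viewed, at most 10 in all, crops included, and the job is handed in when it is done.

Besides the shell and the picture viewer there is one more tool, called as name(argument=value, ...) on one line, values as JSON. send_rows: Moves the arm, as the interface text tells. Its arguments: {"type":"object","properties":{"targets":{"type":"string"}},"required":["targets"]}

```bash
mkdir -p pics; ls
cat > h.py <<'E'
import numpy as np, cv2
from plant import state, viewer, order
def grab(n):
    d=viewer.get_image(n); np.savez(f'pics/{n}.npz',**d); cv2.imwrite(f'pics/{n}_raw.png',d['color'][:,:,::-1]); return d
def f(d): return 240/np.tan(np.radians(float(d['fov_y']))/2)
def cloud(d):
    v,u=np.mgrid[:480,:640]; z=d['z_map']; F=f(d)
    P=np.stack([(u-d['cx'])/F*z,(v-d['cy'])/F*z,z,np.ones_like(z)],-1)
    return (P@np.array(d['cam_to_world']).T)[...,:3]
def st():
    s=state(); print({k:np.round(s[k],4).tolist() for k in s})
E
python3 - <<'E'
from h import *
st()
for n in ['scene','top']:
    d=grab(n); print(n,d['fov_y'],d['cx'],d['cy'],np.round(d['cam_to_world'],3).tolist(),(d['z_map']>0).mean())
a=cv2.imread('pics/scene_raw.png');b=cv2.imread('pics/top_raw.png')
cv2.imwrite('pics/s1.png',a);cv2.imwrite('pics/t1.png',b)
E
```

```text
pics
{'t': 0.0, 'joint_pos': [-1.4276, 0.4915, 1.5594, 0.0, 1.0917, -0.1056], 'joint_velocities': [0.0013, -0.0012, 0.0008, 0.0003, 0.0007, -0.0009], 'tau': [-0.0026, -61.8452, -26.1601, -0.0001, 0.0041, -0.0], 'tcp_pos': [0.1539, -0.6056, 0.2558], 'tool_rot': [0.9923, 0.1241, -0.0, -0.0005], 'contact_force': [-0.6148, 0.0292, 1.0758], 'wrist_torque': [0.0071, 0.0161, 0.0191], 'grasp_force': 0.0, 'grip_width': 0.0853}
scene 51.58013384341875 312.84208994672736 237.55581259928655 [[0.24, 0.558, -0.794, 1.519], [0.97, -0.155, 0.185, -0.232], [-0.02, -0.815, -0.579, 0.773], [0.0, 0.0, 0.0, 1.0]] 0.9959244791666667
top 46.95396645899005 324.93094844879914 236.89751670103712 [[-0.01, -0.997, 0.075, 0.429], [-1.0, 0.01, -0.001, 0.015], [0.001, -0.075, -0.997, 1.149], [0.0, 0.0, 0.0, 1.0]] 0.9961588541666667
```

View pics/s1.png

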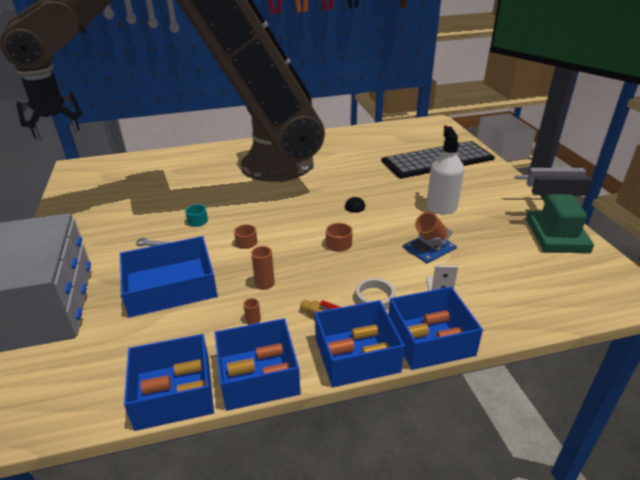

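View pics/t1.png

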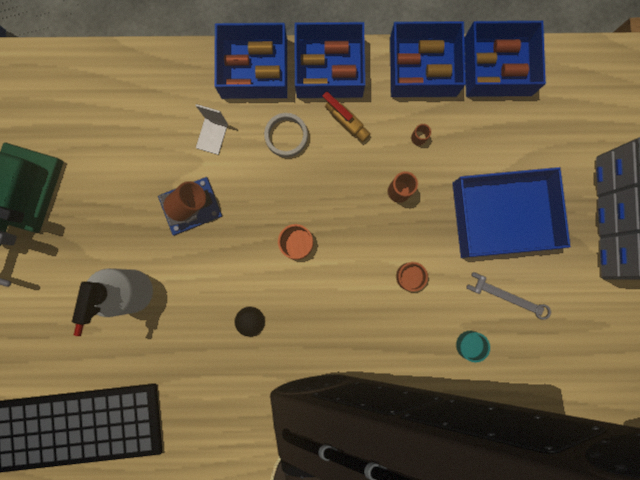

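The scene view shows short cup (245,237), small cup (263,268), large cup (339,237), middle cup in the cradle (432,228), coupling (252,310) and the turquoise look-alike (196,215). In the top view these are at (412,277), (404,187), (296,242), (185,200), (422,134) and (473,346). The empty scrap bin is at (512,213).

Short-cup candidates:
- Copper (412,277): low, and about 59 mm across.
- Turquoise (473,346): wrong colour, so not the one.
- Copper (296,242): wider, so it is the large cup.

I'll measure them and confirm in a crop.

```bash
cat >> h.py <<'E'
def copper(d):
    h=cv2.cvtColor(d['color'],cv2.COLOR_RGB2HSV); return cv2.inRange(h,(0,90,40),(14,255,255))
def circ(xy):
    A=np.c_[2*xy,np.ones(len(xy))]; s=np.linalg.lstsq(A,(xy**2).sum(1),rcond=None)[0]
    return s[0],s[1],np.sqrt(s[2]+s[0]**2+s[1]**2)
def rays(d,uv):
    F=f(d); T=np.array(d['cam_to_world']); uv=np.atleast_2d(uv).astype(float)
    r=np.c_[(uv[:,0]-d['cx'])/F,(uv[:,1]-d['cy'])/F,np.ones(len(uv))]
    return T[:3,3],r@T[:3,:3].T
def onplane(d,uv,z):
    o,r=rays(d,uv); return (o+r*((z-o[2])/r[:,2])[:,None])[:,:2]
E
python3 - <<'E'
from h import *
for n in ['top','scene']:
    d=dict(np.load(f'pics/{n}.npz')); C=cloud(d); m=copper(d)
    cnt,_=cv2.findContours(m,cv2.RETR_EXTERNAL,cv2.CHAIN_APPROX_NONE)
    lab=np.zeros((480,640),np.int32)
    for c in cnt:
        if cv2.contourArea(c)<120: continue
        x,y,w,h=cv2.boundingRect(c); mm=np.zeros((480,640),np.uint8); cv2.drawContours(mm,[c],-1,1,-1)
        P=C[(mm>0)&(m>0)]; z=np.percentile(P[:,2],97)
        if P[:,0].mean()>0.80 or z<.02 or z>.3 or P[:,0].mean()<.2: continue
        top=P[P[:,2]>z-.004]; 
        print(n,(x,y,w,h),'zmax %.4f'%z,'mean',np.round(P.mean(0),3),'rim circ',np.round(circ(top[:,:2]),4),len(top))
d=dict(np.load('pics/top.npz'));C=cloud(d);hs=cv2.cvtColor(d['color'],cv2.COLOR_RGB2HSV)
b=cv2.inRange(hs,(105,150,40),(125,255,255))>0
B=(C[...,0]<.75)&b
for lo,hi in [(-.6,-.2),(.1,.5)]:
    q=B&(C[...,1]>lo)&(C[...,1]<hi)
    P=C[q]; t=P[P[:,2]>(.06 if lo<0 else -.01)]; r=cv2.minAreaRect((t[:,:2]*1000).astype(np.float32)); print('blue',r,np.percentile(P[:,2],[3,50,97]).round(3))
im=cv2.imread('pics/top_raw.png'); a=cv2.resize(im[150:300,130:280],(400,400),interpolation=3); bb=cv2.resize(im[160:310,370:520],(400,400),interpolation=3)
cv2.imwrite('pics/c1.png',np.hstack([a,bb]))
E
```

```text
top (397, 262, 31, 30) zmax 0.0418 mean [ 0.432 -0.164  0.015] rim circ [ 0.4327 -0.1608  0.0275] 138
top (278, 224, 36, 36) zmax 0.0471 mean [0.506 0.074 0.021] rim circ [0.4916 0.0632 0.0387] 148
top (163, 182, 44, 39) zmax 0.1050 mean [0.584 0.289 0.069] rim circ [0.6408 0.0788 0.2194] 86
top (388, 171, 30, 32) zmax 0.0969 mean [ 0.611 -0.143  0.058] rim circ [ 0.5324 -0.071   0.1101] 120
top (412, 124, 19, 21) zmax 0.0519 mean [ 0.722 -0.185  0.04 ] rim circ [ 0.5672 -0.1068  0.1768] 46
top (323, 92, 30, 29) zmax 0.0497 mean [ 0.779 -0.015  0.047] rim circ [0.6211 0.1348 0.2193] 126
scene (243, 298, 17, 26) zmax 0.0503 mean [ 0.73  -0.187  0.034] rim circ [ 1.1164 -0.2005  0.3933] 66
scene (251, 246, 23, 43) zmax 0.0950 mean [ 0.624 -0.144  0.061] rim circ [ 1.0606 -0.1762  0.4502] 113
scene (234, 224, 23, 24) zmax 0.0405 mean [ 0.439 -0.163  0.027] rim circ [ 0.9658 -0.2037  0.537 ] 86
scene (326, 223, 26, 28) zmax 0.0454 mean [0.513 0.07  0.031] rim circ [ 1.011  -0.052   0.5222] 118
scene (415, 211, 32, 29) zmax 0.1044 mean [0.591 0.284 0.076] rim circ [ 0.8553 -0.3252  0.6697] 42
blue ((553.3565063476562, -404.89105224609375), (299.3126220703125, 195.23214721679688), 89.55999755859375) [0.001 0.005 0.073]Traceback (most recent call last):
  File "<stdin>", line 18, in <module>
    return _quantile_unchecked(
        a, q, axis, out, overwrite_input, method, keepdims, weights)
    return _ureduce(a,
                    func=_quantile_ureduce_func,
    ...<5 lines>...
                    overwrite_input=overwrite_input,
                    method=method)
    r = func(a, **kwargs)
    result = _quantile(arr,
                       quantiles=q,
    ...<2 lines>...
                       out=out,
                       weights=wgt)
    slices_having_nans = np.isnan(arr[-1, ...])
                                  ~~~^^^^^^^^^
IndexError: index -1 is out of bounds for axis 0 with size 0
```

Run:
```python
from h import *
D={n:dict(np.load(f'pics/{n}.npz')) for n in ['top','scene']}
for n,d in D.items():
    C=cloud(d); m=copper(d)>0
    for nm,(x,y),z in [('large',(.495,.068),.045),('small',(.607,-.143),.095),('short',(.43,-.163),.04)]:
        q=m&(np.hypot(C[...,0]-x,C[...,1]-y)<.06)&(abs(C[...,2]-z)<.006)
        v,u=np.nonzero(q); xy=onplane(d,np.c_[u,v],z)
        c,r=cv2.minEnclosingCircle((xy*1000).astype(np.float32)); print(n,nm,np.round(c,1),round(r,1),q.sum())
d=D['top'];C=cloud(d);hs=cv2.cvtColor(d['color'],cv2.COLOR_RGB2HSV)
b=(cv2.inRange(hs,(100,100,30),(130,255,255))>0)&(C[...,0]<.75)
q=b&(C[...,1]>.15)&(C[...,1]<.45)&(C[...,2]<.03); P=C[q]; print('foot',cv2.minAreaRect((P[:,:2]*1000).astype(np.float32)),np.percentile(P[:,2],[5,50,95]))
q=b&(C[...,1]<-.2)&(C[...,1]>-.50)&(C[...,2]>.06); P=C[q]; print('bin',cv2.minAreaRect((P[:,:2]*1000).astype(np.float32)))
for n,d in D.items():
    C=cloud(d);q=(copper(d)>0)&(np.hypot(C[...,0]-.58,C[...,1]-.28)<.1)&(C[...,2]>.02); P=C[q]
    # sliding lines: outer wall points; print extent by z
    for z in np.arange(.03,.11,.01):
        s=P[abs(P[:,2]-z)<.005]
        if len(s): print(n,round(z,3),len(s),s[:,:2].min(0).round(3),s[:,:2].max(0).round(3))
im=cv2.imread('pics/top_raw.png'); a=cv2.resize(im[150:250,130:230],(400,400),interpolation=3); bb=cv2.resize(im[160:310,370:520],(400,400),interpolation=3)
cv2.imwrite('pics/c1.png',np.hstack([a,bb]))
```

```text
top large [505.2  73.7] 34.9 206
top small [ 611.2 -140.9] 24.5 167
top short [ 433.2 -160.8] 29.8 187
scene large [507.6  71. ] 37.9 146
scene small [ 614.4 -144.2] 27.6 131
scene short [ 434.8 -165.4] 33.6 117
foot ((583.2276000976562, 294.049072265625), (86.7394790649414, 108.07233428955078), 21.230634689331055) [0.00438971 0.00786306 0.01157169]
bin ((557.6302490234375, -360.1854248046875), (158.5269775390625, 202.23573303222656), 4.750993728637695)
top 0.03 112 [0.55 0.25] [0.611 0.31 ]
top 0.04 87 [0.55  0.274] [0.608 0.313]
top 0.05 122 [0.551 0.266] [0.611 0.336]
top 0.06 189 [0.552 0.258] [0.615 0.333]
top 0.07 204 [0.555 0.248] [0.617 0.326]
top 0.08 156 [0.558 0.249] [0.62 0.32]
top 0.09 128 [0.562 0.256] [0.619 0.313]
top 0.1 111 [0.565 0.266] [0.615 0.304]
scene 0.03 2 [0.554 0.295] [0.6  0.32]
scene 0.04 42 [0.549 0.267] [0.606 0.331]
scene 0.05 92 [0.551 0.266] [0.611 0.338]
scene 0.06 118 [0.553 0.254] [0.614 0.332]
scene 0.07 132 [0.554 0.248] [0.618 0.321]
scene 0.08 107 [0.558 0.247] [0.619 0.313]
scene 0.09 76 [0.561 0.256] [0.621 0.309]
scene 0.1 49 [0.563 0.268] [0.615 0.3  ]
```

View pics/c1.png

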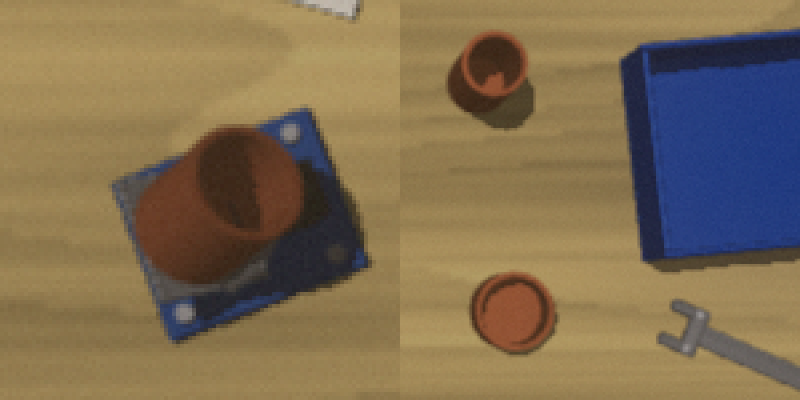

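The crop shows the middle cup leaning along the cradle, at about 21° to -y, with its mouth at (250,185). The right half shows the small cup at (495,65) and the low, plain copper short cup at (513,312). At 40 mm high and 59 mm across, that one is the reject. Next I check the height of the cradle's steel and plan the approach.

Run:
```python
from h import *
for n in ['top','scene']:
    d=dict(np.load(f'pics/{n}.npz')); C=cloud(d);hs=cv2.cvtColor(d['color'],cv2.COLOR_RGB2HSV)
    g=(hs[...,1]<80)&(np.hypot(C[...,0]-.583,C[...,1]-.294)<.09)&(C[...,2]>.012)
    a=np.radians(21.2); h=np.array([np.sin(a),-np.cos(a)]); p=np.array([np.cos(a),np.sin(a)])
    Q=C[g]; L=(Q[:,:2]-[.5832,.294])
    s=np.c_[L@p,L@h,Q[:,2]]*1000
    for lo in range(-45,46,10):
        k=s[(s[:,0]>=lo)&(s[:,0]<lo+10)]
        if len(k)>2: print(n,'perp',lo,len(k),'lean',k[:,1].min().round(),k[:,1].max().round(),'z',k[:,2].min().round(),k[:,2].max().round(), 'hi pt',k[k[:,2].argmax()].round())
    # copper axis check
    m=(copper(d)>0)&(np.hypot(C[...,0]-.58,C[...,1]-.28)<.08)&(C[...,2]>.02); Q=C[m]; L=(Q[:,:2]-[.5832,.294])
    k=np.c_[L@p,L@h,Q[:,2]]*1000; print('copper perp range',np.percentile(k[:,0],[1,99]),'lean',np.percentile(k[:,1],[1,99]))
```

```text
top perp -45 5 lean -44.0 42.0 z 13.0 15.0 hi pt [-37.  42.  15.]
top perp -35 116 lean -47.0 46.0 z 12.0 58.0 hi pt [-34.  12.  58.]
top perp -25 27 lean -44.0 20.0 z 13.0 56.0 hi pt [-16. -39.  56.]
top perp -15 14 lean -44.0 49.0 z 13.0 55.0 hi pt [ -8. -41.  55.]
top perp -5 9 lean -45.0 48.0 z 23.0 74.0 hi pt [ 5. 47. 74.]
top perp 5 15 lean -44.0 48.0 z 21.0 74.0 hi pt [15. 45. 74.]
top perp 15 28 lean -44.0 43.0 z 26.0 92.0 hi pt [22. -2. 92.]
top perp 25 47 lean -44.0 44.0 z 12.0 79.0 hi pt [26. -6. 79.]
top perp 35 5 lean -34.0 41.0 z 12.0 13.0 hi pt [36. 41. 13.]
copper perp range [-27.67039115  27.24826708] lean [-38.47067158  44.82964953]
scene perp -25 10 lean 6.0 36.0 z 21.0 45.0 hi pt [-16.  24.  45.]
scene perp -15 44 lean 2.0 46.0 z 12.0 44.0 hi pt [-7. 26. 44.]
scene perp -5 30 lean 5.0 50.0 z 13.0 41.0 hi pt [-5. 23. 41.]
scene perp 5 74 lean -43.0 50.0 z 12.0 52.0 hi pt [ 13. -43.  52.]
scene perp 15 72 lean -41.0 30.0 z 14.0 55.0 hi pt [ 21. -37.  55.]
scene perp 25 114 lean -42.0 49.0 z 12.0 57.0 hi pt [32. 11. 57.]
scene perp 35 4 lean -41.0 39.0 z 12.0 49.0 hi pt [36.  7. 49.]
copper perp range [-29.21624609  29.04107031] lean [-28.92786544  45.57285534]
```

send_rows(targets="0 0 0 -0.15 85; 0 0 0 -0.3 85; 0 0 0 -0.45 85; 0 0 0 -0.6 85; 0 0 0 -0.75 85; 0 0 0 -0.9 85; 0 0 0 -1.05 85; 0 0 0 -1.2 85")

```text
t: 0.9
tcp_pos: [0.1539, -0.6056, 0.2559]
tool_rot: [0.747, 0.665, 0.0, -0.0]
contact_force: [-0.2, -0.5, 0.3]
grip_width: 0.085
grasp_force: 0.0
```

send_rows(targets="36 31 0 -0.06 85; 72 61 0 -0.12 85; 108 92 0 -0.18 85; 143 122 0 -0.25 85; 179 153 0 -0.31 85; 215 183 0 -0.37 85; 250 214 0 -0.43 85; 286 245 0 -0.49 85")

```text
t: 1.7
tcp_pos: [0.433, -0.3502, 0.2562]
tool_rot: [0.565, 0.825, -0.0, -0.0]
contact_force: [-0.2, -1.1, -1.0]
grip_width: 0.0852
grasp_force: 0.0
```

send_rows(targets="40 25 0 0 85; 80 50 0 0 85; 120 75 0 0 85; 160 100 0 0 85; 200 125 0 0 85; 240 150 0 0 85; 280 175 0 0 85; 319 201 0 0 85")

```text
t: 2.5
tcp_pos: [0.5045, 0.0202, 0.2562]
tool_rot: [0.566, 0.825, -0.0, -0.0]
contact_force: [0.4, -0.1, -0.3]
grip_width: 0.0853
grasp_force: 0.0
```

Run:
```python
from h import *
st(); d=grab('wrist'); print(d['fov_y'],d['cx'],d['cy'],np.round(d['cam_to_world'],3).tolist(),d['z_map'].min(),d['z_map'].max())
cv2.imwrite('pics/w1.png',cv2.imread('pics/wrist_raw.png'))
```

```text
{'t': 2.5, 'joint_pos': [-0.0908, 0.3213, 1.8476, -0.0001, 0.9729, -0.4586], 'joint_velocities': [0.9397, 0.15, -0.2377, 0.0012, 0.081, 0.9339], 'tau': [-6.4959, -50.8504, -21.3729, 0.0478, -0.007, -1.5316], 'tcp_pos': [0.5045, 0.0202, 0.2562], 'tool_rot': [0.5658, 0.8245, -0.0001, -0.0001], 'contact_force': [0.4303, -0.1348, -0.3402], 'wrist_torque': [-0.0169, -0.0752, 0.0424], 'grasp_force': 0.0, 'grip_width': 0.0853}
65.70646984690485 323.7260283133382 243.70616515393476 [[0.933, 0.347, 0.097, 0.48], [0.36, -0.898, -0.252, 0.084], [-0.0, 0.27, -0.963, 0.374], [0.0, 0.0, 0.0, 1.0]] 0.0 1.5412812
```

View pics/w1.png

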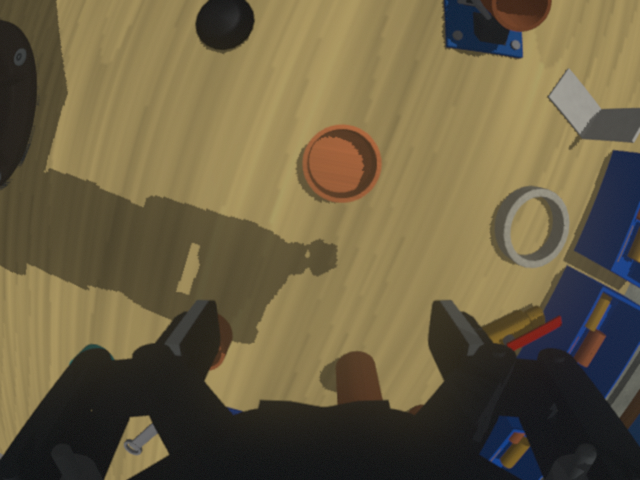

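The wrist view shows the large cup at (341,163), the cradle with the middle cup's mouth at top right (520,5), and the mouse at (225,22). I fit the large rim, then go to the cradle.

```bash
cat >> h.py <<'E'
def wrays(d,uv):
    F=f(d); T=np.array(d['cam_to_world']); uv=np.atleast_2d(uv).astype(float)
    a=uv-[d['cx'],d['cy']]; r=np.hypot(*a.T); th=r/F; k=np.sin(th)/np.maximum(r,1e-9)
    return T[:3,3],np.c_[a*k[:,None],np.cos(th)]@T[:3,:3].T
def wplane(d,uv,z):
    o,r=wrays(d,uv); return (o+r*((z-o[2])/r[:,2])[:,None])[:,:2]
def wpix(d,p):
    T=np.array(d['cam_to_world']); q=T[:3,:3].T@(np.array(p)-T[:3,3]); r=np.hypot(q[0],q[1]); t=np.arctan2(r,q[2])
    return np.array([d['cx'],d['cy']])+q[:2]/r*t*f(d)
def wcloud(d):
    v,u=np.mgrid[:480,:640]; uv=np.c_[u.ravel(),v.ravel()]; o,r=wrays(d,uv)
    ax=np.array(d['cam_to_world'])[:3,2]; k=d['z_map'].ravel()/(r@ax)
    return (o+r*k[:,None]).reshape(480,640,3)
def wrim(d,p,z,R):
    """rim near p at height z: copper points by depth at rim height, minus outliers, outer hull circle"""
    C=wcloud(d); m=(copper(d)>0)&(np.hypot(C[...,0]-p[0],C[...,1]-p[1])<R+.02)&(abs(C[...,2]-z)<.004)
    v,u=np.nonzero(m); zz=np.median(C[m][:,2]) if m.any() else 0
    xy=wplane(d,np.c_[u,v],z); h=cv2.convexHull((xy*1000).astype(np.float32))[:,0]
    c=cv2.minEnclosingCircle(h); return np.round(circ(h),1),np.round(c[0],1),round(c[1],1),len(u),round(float(zz),4)
E
python3 - <<'E'
from h import *
d=dict(np.load('pics/wrist.npz'))
print(wrim(d,(.506,.073),.045,.035))
print(state()['tcp_pos'])
E
```

```text
(array([501.4,  72.2,  34.8]), array([501.4,  72.3]), 35.1, 1102, 0.0453)
[0.50542137 0.02524951 0.25626628]
```

send_rows(targets="35 30 0 0 85; 70 60 0 0 85; 105 90 0 0 85; 140 120 0 0 85; 175 150 20 0 85; 211 173 40 0 85; 211 173 60 0 85; 211 173 60 0 85")

```text
t: 3.35
tcp_pos: [0.5889, 0.278, 0.1929]
tool_rot: [0.565, 0.825, -0.002, -0.002]
contact_force: [-0.1, -1.2, 0.5]
grip_width: 0.085
grasp_force: 0.0
```

Run:
```python
from h import *
d=grab('wrist');st()
C=wcloud(d); m=(copper(d)>0)&(np.hypot(C[...,0]-.58,C[...,1]-.28)<.1)&(C[...,2]>.02)
a=np.radians(21.2); h=np.array([np.sin(a),-np.cos(a)]); p=np.array([np.cos(a),np.sin(a)])
Q=C[m]; L=(Q[:,:2]-[.5832,.294]); k=np.c_[L@p,L@h,Q[:,2]]*1000
print(len(k),np.percentile(k,[1,99],axis=0).round(1))
for l in range(-40,50,10):
    s=k[abs(k[:,1]-l)<5]
    if len(s)>20: print(l,np.percentile(s[:,0],[1,99]).round(1),s[:,2].max().round(1))
cv2.imwrite('pics/w2.png',cv2.imread('pics/wrist_raw.png'))
```

```text
{'t': 3.4, 'joint_pos': [0.3384, 0.5908, 1.5526, -0.0003, 1.0014, -0.0302], 'joint_velocities': [-0.0206, -0.0412, -0.0225, -0.0015, 0.0129, 0.0007], 'tau': [1.3612, -63.6788, -23.4719, 0.0416, -0.2412, 0.0295], 'tcp_pos': [0.5896, 0.2773, 0.1949], 'tool_rot': [0.5655, 0.8247, -0.0014, -0.0009], 'contact_force': [0.5199, 0.3086, 1.0414], 'wrist_torque': [-0.0215, -0.0083, -0.0336], 'grasp_force': 0.0, 'grip_width': 0.085}
10116 [[-30.3 -39.9  48.8]
 [ 24.5  43.  108. ]]
-40 [-20.5  15.4] 63.9
-30 [-28.   22.7] 76.4
-20 [-29.6  24.4] 88.5
-10 [-30.   24.9] 100.1
0 [-30.2  24.7] 243.6
10 [-30.7  25. ] 271.2
20 [-31.3  25.1] 98.4
30 [-59.   23.2] 257.9
40 [-24.8  17.5] 81.2
```

View pics/w2.png

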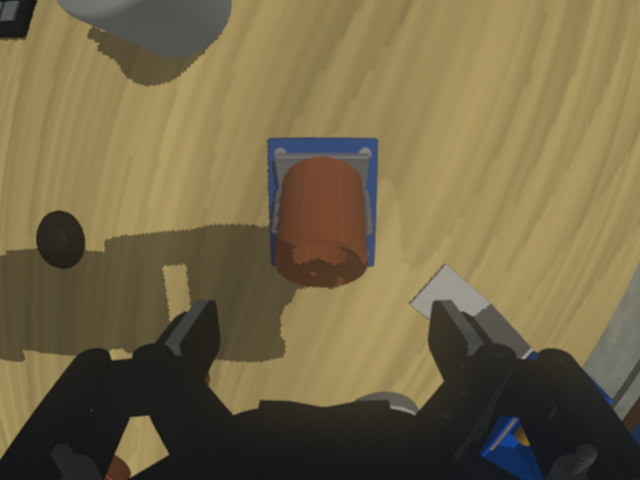

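The wrist view shows the cradle squarely aligned, with the cup at (321,220) between the finger tips at (205,305) and (440,305). I descend and grip.

send_rows(targets="0 -1 30 0 85; 0 -1.5 60 0 85; 0 -1.5 85 0 85; 0 -1.5 100 0 85; 0 -1.5 107 0 85; 0 -1.5 107 0 85; 0 -1.5 107 0 50; 0 -1.5 107 0 50")

```text
t: 4.2
tcp_pos: [0.5879, 0.2764, 0.0905]
tool_rot: [0.566, 0.825, -0.001, -0.001]
contact_force: [-36.3, -17.7, 30.7]
grip_width: 0.0585
grasp_force: 20.9
```

send_rows(targets="0 0 0 0 50; 0 0 0 0 50; 0 0 0 0 50; 0 0 0 0 50; 0 0 0 0 50; 0 0 0 0 50; 0 0 0 0 50; 0 0 0 0 50")

```text
t: 5.0
tcp_pos: [0.5874, 0.2762, 0.0908]
tool_rot: [0.566, 0.825, -0.001, -0.001]
contact_force: [-11.3, -6.2, 11.8]
grip_width: 0.0569
grasp_force: 62.9
```

send_rows(targets="0 0 -8 0 50; 0 0 -20 0 50; 0 0 -35 0 50; 0 0 -50 0 50; 0 0 -70 0 50; 0 0 -90 0 50; 0 0 -90 0 50; 0 0 -90 0 50")

```text
t: 5.8
tcp_pos: [0.5888, 0.2768, 0.1797]
tool_rot: [0.566, 0.825, 0.0, 0.0]
contact_force: [-0.2, -0.9, -3.1]
grip_width: 0.057
grasp_force: 65.0
```

Run:
```python
from h import *
d=grab('wrist');e=grab('scene');st()
w=cv2.imread('pics/wrist_raw.png');s=cv2.imread('pics/scene_raw.png')[120:270,360:520]
cv2.imwrite('pics/w3.png',np.hstack([cv2.resize(w,(480,360)),cv2.resize(s,(320,360),interpolation=3)[:, :320]]))
```

```text
{'t': 5.9, 'joint_pos': [0.338, 0.6065, 1.5724, -0.0001, 0.964, -0.0299], 'joint_velocities': [-0.0011, 0.0087, -0.0006, 0.0001, 0.0011, -0.0005], 'tau': [0.0344, -69.7921, -25.0036, 0.0514, 0.0027, 0.0003], 'tcp_pos': [0.5884, 0.2767, 0.1784], 'tool_rot': [0.5658, 0.8246, -0.0006, -0.0004], 'contact_force': [-0.3724, -0.6129, -3.4965], 'wrist_torque': [-0.0688, -0.0111, 0.01], 'grasp_force': 65.0407, 'grip_width': 0.0568}
```

View pics/w3.png

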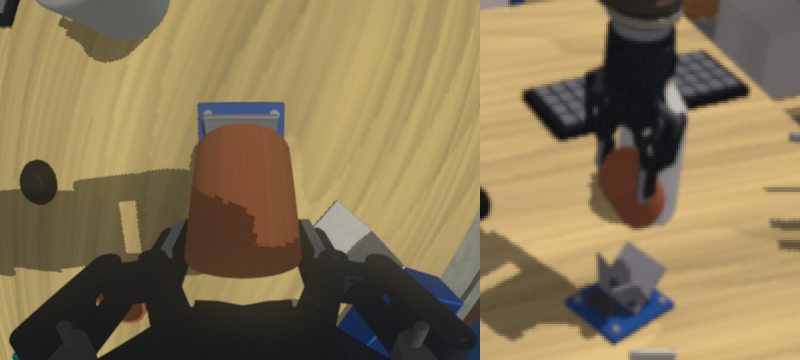

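The cup is held and still leaning, and the cradle is empty. I measure its tilt and the free area where I'll right it on the bench.

```bash
cat >> h.py <<'E'
def tilt(d):
    s=state(); x,y,z=s['tcp_pos']; q=s['tool_rot']; a=2*np.arctan2(q[1],q[0]); tx=np.array([np.cos(a),np.sin(a)]); ty=np.array([np.sin(a),-np.cos(a)])
    C=wcloud(d); m=(copper(d)>0)&(np.hypot(C[...,0]-x,C[...,1]-y)<.09)&(C[...,2]>z-.1)
    L=C[m][:,:2]-[x,y]; k=np.c_[L@tx,L@ty,C[m][:,2]-z]*1000
    c=k[abs(k[:,1]+2)<5]
    for l in range(-20,80,5):
        t=c[abs(c[:,0]-l)<2.5]
        if len(t)>3: print('tx',l,'z',np.median(t[:,2]).round(1),len(t))
    print('ty range',np.percentile(k[:,1],[1,99]))
    return k
E
python3 - <<'E'
from h import *
tilt(dict(np.load('pics/wrist.npz')))
d=dict(np.load('pics/top.npz'));C=cloud(d)
q=(C[...,2]>.012)&(C[...,2]<.3)&(C[...,0]>.53)&(C[...,0]<.72)&(C[...,1]>.02)&(C[...,1]<.23)
P=C[q]; g=np.zeros((10,11),int)
for p in P: g[int((p[0]-.53)/.02),int((p[1]-.02)/.02)]+=1
print(g)
E
```

```text
tx -20 z -24.1 354
tx -15 z -29.5 280
tx 10 z 15.4 9
tx 15 z 17.2 447
tx 20 z 13.1 720
tx 25 z 7.1 647
tx 30 z 1.1 578
tx 35 z -4.9 525
tx 40 z -10.8 483
tx 45 z -16.6 418
tx 50 z -22.8 385
tx 55 z -28.6 337
tx 60 z -32.7 118
tx 70 z 119.3 129
ty range [-26.81154399  26.94019582]
[[ 0 13 31 30  0  0  0  0  0  0  0]
 [ 0  0  0  0  0  0  0  0  0  0  0]
 [ 0  0  0  0  0  0  0  0  0  0  0]
 [ 0  0  0  0  0  0  0  0  0  0  0]
 [ 0  0  0  0  0  0  0  0  0  0  0]
 [ 0  0  0  0  0  0  0  0  0  0  0]
 [ 0  0  0  0  0  0  0  0  0  0  0]
 [ 0  0  6 26 13  0  0  0  0  0  0]
 [ 0 11 60 22 41 35  0  0  0  0  0]
 [ 0 22  4  0  0 20  0  0  0  0  0]]
```

send_rows(targets="-40 -8 0 0 50; -80 -16 0 0 50; -120 -24 10 0 50; -160 -31 35 0 50; -176 -34 65 0 50; -176 -34 85 0 50; -176 -34 95 0 50; -176 -34 95 0 50")

```text
t: 6.7
tcp_pos: [0.6197, 0.1005, 0.0825]
tool_rot: [0.566, 0.825, -0.001, -0.001]
contact_force: [0.0, -0.4, -2.7]
grip_width: 0.0572
grasp_force: 64.9
```

send_rows(targets="0 0 5 0 50; 0 0 9 0 50; 0 0 11 0 50; 2 0 12 0 50; 5 0 12 0 50; 8 0 12 0 50; 11 0 12 0 50; 11 0 12 0 50")

```text
t: 7.5
tcp_pos: [0.6165, 0.1113, 0.0727]
tool_rot: [0.566, 0.825, 0.0, 0.0]
contact_force: [1.2, 1.0, 5.3]
grip_width: 0.0569
grasp_force: 65.8
```

Run:
```python
from h import *
d=grab('wrist');st();tilt(d)
```

```text
{'t': 7.55, 'joint_pos': [0.073, 0.7138, 1.7076, 0.0006, 0.7193, -0.2957], 'joint_velocities': [-0.0045, 0.0021, -0.0021, 0.0009, 0.0004, -0.0045], 'tau': [-1.0685, -64.3051, -16.3277, -0.4913, 0.2212, 0.0086], 'tcp_pos': [0.6166, 0.1113, 0.0727], 'tool_rot': [0.5657, 0.8246, 0.0004, 0.0002], 'contact_force': [0.7979, 1.7869, 4.8095], 'wrist_torque': [0.5682, -0.1401, -0.0126], 'grasp_force': 65.7693, 'grip_width': 0.0571}
tx -20 z -25.1 349
tx -15 z -30.4 270
tx 10 z 14.7 14
tx 15 z 16.2 463
tx 20 z 12.0 689
tx 25 z 6.2 657
tx 30 z 0.4 576
tx 35 z -5.6 529
tx 40 z -11.6 480
tx 45 z -17.2 427
tx 50 z -23.0 388
tx 55 z -28.7 351
tx 60 z -33.1 132
tx 70 z 118.1 196
ty range [-88.29267827  26.47630693]
```

The bench is too slippery to right the cup by dragging. Instead I'll push its base edge against the fixed scrap bin's flat back wall, so that the cup swings upright flush with it.

send_rows(targets="0 0 -40 0 50; 0 0 -80 -0.14 50; -20 -3 -115 -0.28 50; -68 -11 -125 -0.42 50; -116 -19 -125 -0.56 50; -164 -27 -125 -0.7 50; -212 -35 -125 -0.84 50; -260 -43 -125 -0.98 50")

```text
t: 8.35
tcp_pos: [0.6694, -0.1492, 0.1964]
tool_rot: [0.108, 0.994, 0.0, -0.001]
contact_force: [0.7, 0.5, -1.7]
grip_width: 0.0569
grasp_force: 66.7
```

```bash
cat >> h.py <<'E'
def go(x,y,z=None,ang=None):
    s=state(); p=s['tcp_pos']; q=s['tool_rot']; a=2*np.arctan2(q[1],q[0]); d=np.array([x-p[0],y-p[1]])*1000
    print('rows: tx %.1f ty %.1f tz %.1f'%(d@[np.cos(a),np.sin(a)],d@[np.sin(a),-np.cos(a)],0 if z is None else (p[2]-z)*1000),'twist',None if ang is None else round((a-ang+np.pi)%(2*np.pi)-np.pi,3),'ang',round(a,3),'p',np.round(p,4),'F',np.round(s['contact_force'],1))
E
python3 - <<'E'
from h import *
go(.712,-.347,.095,3.225)
E
```

```text
rows: tx -84.1 ty -184.0 tz 101.4 twist -0.3 ang 2.925 p [ 0.6694 -0.1492  0.1964] F [ 0.7  0.5 -1.7]
```

send_rows(targets="-20 -45 0 -0.1 50; -41 -90 0 -0.2 50; -62 -135 20 -0.3 50; -84 -180 50 -0.3 50; -84 -184 80 -0.3 50; -84 -184 98 -0.3 50; -84 -184 101 -0.3 50; -84 -184 101 -0.3 50")

```text
t: 9.15
tcp_pos: [0.7113, -0.3441, 0.0963]
tool_rot: [-0.039, 0.999, 0.0, -0.0]
contact_force: [-0.1, -0.2, -2.3]
grip_width: 0.0569
grasp_force: 66.6
```

Run:
```python
from h import *
d=grab('wrist');go(.6373,-.3536,.095,3.225);k=tilt(d)
C=wcloud(d);hs=cv2.cvtColor(d['color'],cv2.COLOR_RGB2HSV)
b=(cv2.inRange(hs,(100,100,30),(130,255,255))>0)&(C[...,0]<.68)&(C[...,2]>.06)&(C[...,2]<.08)&(C[...,1]>-.44)&(C[...,1]<-.28)&(C[...,0]>.6)
P=C[b]; 
for y in np.arange(-.43,-.28,.03):
    s=P[abs(P[:,1]-y)<.005]
    if len(s): print('wall y %.2f x max %.4f min %.4f z %.4f'%(y,np.percentile(s[:,0],97),s[:,0].min(),np.median(s[:,2])))
```

```text
rows: tx 75.0 ty -3.4 tz 2.7 twist -0.005 ang 3.22 p [ 0.7118 -0.3443  0.0977] F [ 0.9  0.  -2.1]
tx -20 z -25.7 369
tx -15 z -31.7 318
tx -10 z -32.9 4
tx 15 z 14.7 384
tx 20 z 11.1 702
tx 25 z 5.2 654
tx 30 z -0.9 599
tx 35 z -6.8 531
tx 40 z -12.8 480
tx 45 z -18.7 437
tx 50 z -24.7 389
tx 55 z -30.6 346
tx 60 z -35.2 143
tx 70 z 116.7 106
ty range [-26.56503842  26.79856738]
wall y -0.43 x max 0.6411 min 0.6356 z 0.0700
wall y -0.40 x max 0.6386 min 0.6335 z 0.0700
wall y -0.37 x max 0.6362 min 0.6305 z 0.0700
wall y -0.34 x max 0.6337 min 0.6282 z 0.0700
wall y -0.31 x max 0.6310 min 0.6255 z 0.0701
```

send_rows(targets="8 0 0 0 50; 14 0 0 0 50; 18 0 0 0 50; 21 0 0 0 50; 24 0 0 0 50; 27 0 0 0 50; 30 0 0 0 50; 30 0 0 0 50")

```text
t: 10.0
tcp_pos: [0.6874, -0.3479, 0.1016]
tool_rot: [-0.039, 0.999, -0.004, 0.009]
contact_force: [27.2, 0.5, 5.8]
grip_width: 0.0569
grasp_force: 68.0
```

Run:
```python
from h import *
d=grab('wrist');go(.6373,-.3536,.095,3.225);k=tilt(d)
```

```text
rows: tx 50.4 ty -1.7 tz 6.5 twist -0.006 ang 3.219 p [ 0.6874 -0.348   0.1015] F [28.3  1.7  6. ]
tx -20 z -27.6 395
tx -15 z -33.5 212
tx 15 z 14.9 401
tx 20 z 10.2 745
tx 25 z 2.8 671
tx 30 z -4.4 584
tx 35 z -11.6 527
tx 40 z -19.0 455
tx 45 z -26.6 396
tx 50 z -33.6 334
tx 70 z 116.9 131
ty range [-26.82680619  26.56854721]
```

send_rows(targets="3 0 1 0 50; 6 0 2 0 50; 9 0 3 0 50; 12 0 3 0 50; 15 0 3 0 50; 17 0 3 0 50; 19 0 3 0 50; 19 0 3 0 50")

```text
t: 10.85
tcp_pos: [0.6658, -0.3499, 0.0969]
tool_rot: [-0.039, 0.999, -0.003, 0.006]
contact_force: [17.0, -0.5, 2.8]
grip_width: 0.0571
grasp_force: 64.4
```

Run:
```python
from h import *
d=grab('wrist');go(.6373,-.3536,.095,3.225);k=tilt(d)
```

```text
rows: tx 28.8 ty -1.5 tz 1.8 twist -0.006 ang 3.219 p [ 0.6659 -0.3499  0.0968] F [17.1 -0.4  3.9]
tx 10 z 49.5 51
tx 15 z 9.6 468
tx 20 z -2.1 1032
tx 25 z -23.0 696
tx 30 z -36.3 100
tx 70 z 117.3 113
ty range [-27.23827458  28.35232129]
```

send_rows(targets="3 0 0 0 50; 6 0 0 0 50; 8 0 0 0 50; 9 0 0 0 50; 9 0 0 0 50; 4 0 0 0 50; -4 0 0 0 50; -10 0 2 0 50")

```text
t: 11.7
tcp_pos: [0.6726, -0.3484, 0.0916]
tool_rot: [-0.039, 0.999, -0.0, -0.0]
contact_force: [0.2, 0.2, -3.0]
grip_width: 0.0571
grasp_force: 64.1
```

Run:
```python
from h import *
d=grab('wrist');go(.6373,-.3536,.095,3.225);k=tilt(d)
```

```text
rows: tx 36.1 ty -2.7 tz -4.2 twist -0.006 ang 3.219 p [ 0.6731 -0.3481  0.0908] F [ 0.   0.4 -3.6]
tx 10 z 50.2 47
tx 15 z 8.9 550
tx 20 z -10.3 1223
tx 25 z -43.0 505
tx 70 z 118.8 115
ty range [-27.36458652  27.96548902]
```

send_rows(targets="0 0 8 0 50; 0 0 13 0 50; 0 0 16 0 50; 0 0 18 0 50; 0 0 20 0 50; 0 0 22 0 50; 0 0 23 0 50; 0 0 23 0 50")

```text
t: 12.55
tcp_pos: [0.6723, -0.3485, 0.0686]
tool_rot: [-0.039, 0.999, -0.0, 0.0]
contact_force: [-0.2, -0.3, -2.3]
grip_width: 0.0567
grasp_force: 64.4
```

Run:
```python
from h import *
d=grab('wrist');go(.6373,-.3536,.095,3.225);k=tilt(d); t=k[(k[:,2]>-60)&(k[:,0]<45)]; print(np.percentile(t[:,2],[50,90,97,99]))
cv2.imwrite('pics/w4.png',cv2.imread('pics/wrist_raw.png'))
```

```text
rows: tx 35.3 ty -2.4 tz -26.4 twist -0.006 ang 3.219 p [ 0.6723 -0.3485  0.0686] F [-1.   0.9 -2. ]
tx 10 z 48.6 68
tx 15 z 7.3 728
tx 20 z -15.5 1139
tx 25 z -43.4 260
tx 70 z 118.0 101
ty range [-27.16724443  28.3834926 ]
[-13.94506494   6.88653702   8.6086609    9.85415056]
```

View pics/w4.png

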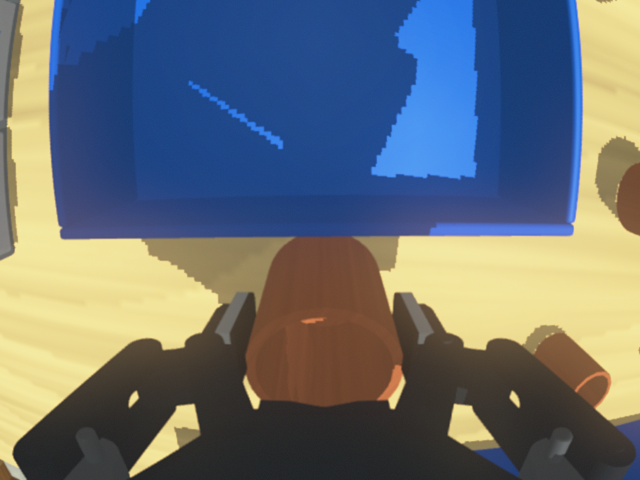

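The wrist view shows the held cup nearly upright, with its rim at (325,360) and the bin wall ahead at (320,235). It hasn't touched the bench yet, so I keep lowering.

send_rows(targets="0 0 1 0 50; 0 0 2.5 0 50; 0 0 4 0 50; 0 0 5.5 0 50; 0 0 7 0 50; 0 0 8 0 50; 0 0 8 0 50; 0 0 8 0 50")

```text
t: 13.4
tcp_pos: [0.6727, -0.3487, 0.0677]
tool_rot: [-0.039, 0.999, -0.001, 0.002]
contact_force: [-20.2, 10.3, 48.6]
grip_width: 0.0568
grasp_force: 69.6
```

Run:
```python
from h import *
d=grab('wrist');go(.6373,-.3536,.095,3.225);k=tilt(d); t=k[(k[:,2]>-60)&(k[:,0]<45)]; print(np.percentile(t[:,2],[50,90,97,99]))
```

```text
rows: tx 35.7 ty -2.1 tz -27.2 twist -0.006 ang 3.219 p [ 0.6727 -0.3488  0.0678] F [-20.3  10.5  49.2]
tx 10 z 48.6 73
tx 15 z 7.6 706
tx 20 z -14.6 1145
tx 25 z -42.1 309
tx 70 z 117.8 113
ty range [-27.08395447  28.45897494]
[-13.72505446   7.30484618   9.04744741  10.5159858 ]
```

send_rows(targets="1 0 0 0 50; 2 0 0 0 50; 4 0 0 0 50; 6 0 0 0 50; 8 0 0 0 50; 10 0 0 0 50; 10 0 0 0 50; 10 0 0 0 50")

```text
t: 14.25
tcp_pos: [0.664, -0.3497, 0.0639]
tool_rot: [-0.039, 0.999, -0.002, 0.003]
contact_force: [-1.2, 3.8, 17.6]
grip_width: 0.0569
grasp_force: 66.7
```

Run:
```python
from h import *
d=grab('wrist');go(.6373,-.3536,.095,3.225);k=tilt(d); t=k[(k[:,2]>-60)&(k[:,0]<45)]; print(np.percentile(t[:,2],[50,90,97,99]))
```

```text
rows: tx 26.9 ty -1.8 tz -31.1 twist -0.006 ang 3.219 p [ 0.664  -0.3498  0.0639] F [-2.9  3.3 18.2]
tx -20 z -58.4 113
tx 10 z 49.3 40
tx 15 z 3.8 688
tx 20 z -8.6 596
tx 70 z 117.6 92
ty range [-27.25828561  28.52734923]
[-13.80624428   6.6925409    7.45047054  13.38113084]
```

send_rows(targets="0 0 -1 0 50; 0 0 -2 0 50; 0 0 -2 0 57.5; 0 0 -2 0 59; 0 0 -2 0 62; 0 0 -4 0 70; 0 0 -9 0 80; 0 0 -9 0 80")

```text
t: 15.1
tcp_pos: [0.6625, -0.3494, 0.07]
tool_rot: [-0.039, 0.999, -0.0, 0.0]
contact_force: [1.3, -0.0, -0.3]
grip_width: 0.0799
grasp_force: 0.0
```

Run:
```python
from h import *
d=grab('wrist');go(.6373,-.3536,.095,3.225);k=tilt(d)
p=state()['tcp_pos']; print(wrim(d,p[:2],.070,.03))
C=wcloud(d); m=(copper(d)>0)&(np.hypot(C[...,0]-p[0],C[...,1]-p[1])<.045)&(C[...,2]>.06)&(C[...,2]<.08); Q=C[m]
A=np.c_[Q[:,:2]-p[:2],np.ones(len(Q))]
print(len(Q),np.percentile(Q[:,2],[5,50,95]))
cv2.imwrite('pics/w5.png',cv2.imread('pics/wrist_raw.png'))
```

```text
rows: tx 25.3 ty -2.3 tz -25.2 twist -0.006 ang 3.219 p [ 0.6624 -0.3493  0.0698] F [0.3 1.  1. ]
tx -20 z -64.4 148
tx -15 z -64.0 33
tx 10 z 49.8 43
tx 15 z -2.9 642
tx 20 z -11.4 420
tx 70 z 118.3 80
ty range [-27.19695536  26.80715055]
(array([ 672.5, -348.8,   29.4]), array([ 673. , -348.7]), 30.3, 4114, 0.0702)
6067 [0.06088189 0.06956064 0.07114635]
```

View pics/w5.png

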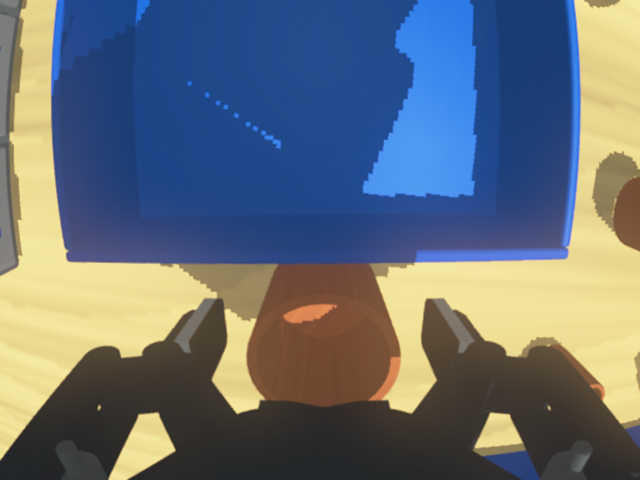

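The cup now stands upright on the bench with its rim level at z = 0.070 (picture (322,350)). The axis is 10 mm behind the TCP. I regrip it higher and centred.

send_rows(targets="-4 0 -3 0 80; -8 0 -3 0 80; -10 0 -3 0 80; -10 0 -3 0 80; -10 0 -3 0 50; -10 0 -3 0 50; -10 0 -3 0 50; -10 0 -3 0 50")

```text
t: 15.95
tcp_pos: [0.6723, -0.3487, 0.0726]
tool_rot: [-0.039, 0.999, -0.0, 0.0]
contact_force: [0.3, -0.9, 2.6]
grip_width: 0.0568
grasp_force: 64.6
```

send_rows(targets="0 0 0 0 50; 0 0 -4 0 50; 0 0 -20 0 50; 0 0 -60 0 50; 0 0 -100 0 50; 0 0 -130 0 50; 0 0 -130 0 50; 0 0 -130 0 50")

```text
t: 16.75
tcp_pos: [0.672, -0.3482, 0.2029]
tool_rot: [-0.039, 0.999, -0.0, 0.0]
contact_force: [-0.5, 0.1, -4.1]
grip_width: 0.0567
grasp_force: 65.2
```

Run:
```python
from h import *
d=grab('wrist');go(.555,.055,.2,3.225);p=state()['tcp_pos'];k=tilt(d)
for z in (-.005,-.002,0,.003): print(z,wrim(d,p[:2],p[2]+z,.03))
```

```text
rows: tx 85.3 ty 410.9 tz 1.5 twist -0.006 ang 3.219 p [ 0.6717 -0.3481  0.2015] F [ 0.1  0.6 -3.3]
tx -20 z -65.7 145
tx -15 z -65.7 148
tx -10 z -65.8 153
tx -5 z -65.7 161
tx 0 z -65.5 35
tx 25 z -15.0 1293
tx 30 z -12.3 44
tx 70 z 119.4 102
ty range [-27.17295583  26.84574994]
-0.005 (array([ 675. , -347.9,   31.1]), array([ 675. , -348.1]), 31.9, 3860, 0.1985)
-0.002 (array([ 673.8, -348.1,   30.2]), array([ 673.7, -348.1]), 30.8, 5880, 0.2005)
0 (array([ 672.9, -348.2,   29.6]), array([ 672.9, -348.1]), 29.9, 5267, 0.2006)
0.003 (array([ 671.6, -348.2,   28.5]), array([ 671.7, -348.2]), 29.0, 2977, 0.201)
```

send_rows(targets="5 40 0 0 50; 11 88 0 0 50; 17 136 0 0 50; 23 184 0 0 50; 29 232 0 0 50; 35 280 0 0 50; 40 328 0 0 50; 46 376 0 0 50")

```text
t: 17.6
tcp_pos: [0.5961, 0.0247, 0.2007]
tool_rot: [-0.039, 0.999, 0.0, -0.001]
contact_force: [1.5, 0.6, -2.9]
grip_width: 0.0567
grasp_force: 65.3
```

send_rows(targets="3 20 0 0 50; 5 40 0 0 50; 7 52 0 0 50; 7 57 0 0 50; 7 57 0 0 50; 7 57 0 0 50; 7 57 0 0 50; 7 57 0 0 50")

```text
t: 18.4
tcp_pos: [0.5861, 0.0785, 0.2022]
tool_rot: [-0.038, 0.999, -0.0, -0.0]
contact_force: [0.7, -0.4, -3.2]
grip_width: 0.0569
grasp_force: 65.4
```

Run:
```python
from h import *
d=grab('wrist');p=state()['tcp_pos']
L=wrim(d,(.503,.073),.045,.035);print(L)
for z in (-.003,-.002,-.001): print(z,wrim(d,p[:2],p[2]+z,.03))
go(L[0][0]/1000,L[0][1]/1000,.2,3.225)
print(np.round(wpix(d,[L[0][0]/1000,L[0][1]/1000,.045])))
t=grab('top'); C=cloud(t); m=(copper(t)>0)&(np.hypot(C[...,0]-.505,C[...,1]-.072)<.06)&(abs(C[...,2]-.045)<.006); print(m.sum())
```

```text
(array([501.5,  72.3,  34.7]), array([501.7,  72.2]), 35.1, 1588, 0.0454)
-0.003 (array([587.6,  78.7,  30.1]), array([587.6,  78.5]), 30.6, 5723, 0.1999)
-0.002 (array([587.2,  78.6,  29.7]), array([587.1,  78.6]), 30.2, 5403, 0.1999)
-0.001 (array([586.8,  78.6,  29.4]), array([586.7,  78.6]), 29.8, 5069, 0.2)
rows: tx 84.8 ty 0.2 tz 2.2 twist -0.007 ang 3.218 p [0.5861 0.0786 0.2022] F [ 0.1  0.1 -2.7]
[324. 120.]
0
```

send_rows(targets="30 0.2 0 0 50; 60 0.2 10 0 50; 80 0.2 30 0 50; 85.7 0.2 50 0 50; 85.7 0.2 65 0 50; 85.7 0.2 75 0 50; 85.7 0.2 75 0 50; 85.7 0.2 75 0 50")

```text
t: 19.3
tcp_pos: [0.5009, 0.0727, 0.1276]
tool_rot: [-0.039, 0.999, -0.0, 0.0]
contact_force: [-0.7, 0.5, -3.5]
grip_width: 0.0569
grasp_force: 65.3
```

Run:
```python
from h import *
go(.5006,.0723,.0776,3.225); print(state()['wrist_torque'])
```

```text
rows: tx 0.4 ty -0.4 tz 50.0 twist -0.006 ang 3.219 p [0.5009 0.0727 0.1276] F [-0.7  0.5 -3.5]
[-0.03200439  0.04430383  0.00039528]
```

send_rows(targets="0.3 -0.2 4 0 50; 0.3 -0.2 7 0 50; 0.3 -0.2 9 0 50; 0.3 -0.2 10 0 50; 0.3 -0.2 11 0 50; 0.3 -0.2 12 0 50; 0.3 -0.2 13 0 50; 0.3 -0.2 14 0 50")

```text
t: 20.1
tcp_pos: [0.5003, 0.0726, 0.1132]
tool_rot: [-0.039, 0.999, -0.0, 0.0]
contact_force: [-0.8, 0.4, -2.3]
grip_width: 0.0568
grasp_force: 65.4
```

send_rows(targets="0 0 5 0 50; 0 0 10 0 50; 0 0 15 0 50; 0 0 20 0 50; 0 0 25 0 50; 0 0 29 0 50; 0 0 31 0 50; 0 0 32 0 50")

```text
t: 20.9
tcp_pos: [0.5002, 0.0725, 0.081]
tool_rot: [-0.039, 0.999, -0.0, -0.0]
contact_force: [-0.2, 0.1, -2.0]
grip_width: 0.0568
grasp_force: 65.4
```

send_rows(targets="0 0 1 0 50; 0 0 2 0 50; 0 0 3 0 50; 0 0 4 0 50; 0 0 4.5 0 50; 0 0 5 0 50; 0 0 5 0 50; 0 0 5 0 50")

```text
t: 21.7
tcp_pos: [0.5005, 0.0725, 0.0774]
tool_rot: [-0.039, 0.999, -0.0, 0.001]
contact_force: [-3.7, -1.0, 15.7]
grip_width: 0.057
grasp_force: 67.3
```

Contact came at z = 0.0774 with 16 N, which means it is home. I release and back off.

send_rows(targets="0 0 -1.5 0 50; 0 0 -1.5 0 57; 0 0 -1.5 0 60; 0 0 -1.5 0 70; 0 0 -1.5 0 82; 0 0 -20 0 82; 0 0 -60 0 82; -30 0 -90 0 82")

```text
t: 22.5
tcp_pos: [0.5282, 0.0749, 0.1677]
tool_rot: [-0.039, 0.999, -0.0, -0.001]
contact_force: [0.2, 0.6, -1.2]
grip_width: 0.0821
grasp_force: 0.0
```

Run:
```python
from h import *
go(.69,-.148,.2,3.225)
```

```text
rows: tx -144.1 ty -234.7 tz -32.3 twist -0.006 ang 3.219 p [0.5282 0.0749 0.1677] F [ 0.2  0.6 -1.2]
```

send_rows(targets="-25 -40 -15 0 82; -50 -80 -30 0 82; -75 -120 -30 0 82; -100 -160 -30 0 82; -125 -200 -30 0 82; -140 -227 -30 0 82; -140 -227 -30 0 82; -140 -227 -30 0 82")

```text
t: 23.3
tcp_pos: [0.687, -0.141, 0.1955]
tool_rot: [-0.038, 0.999, 0.0, -0.001]
contact_force: [0.4, 0.1, -0.1]
grip_width: 0.0823
grasp_force: 0.0
```

Run:
```python
from h import *
d=grab('wrist');L=wrim(d,(.609,-.143),.095,.024);print(L)
go(L[0][0]/1000,L[0][1]/1000,.098,3.225)
print(np.round(wpix(d,[L[0][0]/1000,L[0][1]/1000,.095])))
```

```text
(array([ 607.9, -143.4,   23.7]), array([ 608.1, -143.4]), 24.0, 1601, 0.0954)
rows: tx 78.9 ty 3.0 tz 97.9 twist -0.006 ang 3.219 p [ 0.6868 -0.1403  0.1959] F [-0.4 -0.2  0.6]
[330. 124.]
```

send_rows(targets="40 1.5 0 0 82; 79 3 10 0 82; 79 3 45 0 82; 79 3 80 0 82; 79 3 98 0 82; 79 3 98 0 82; 79 3 98 0 42; 79 3 98 0 42")

```text
t: 24.15
tcp_pos: [0.6088, -0.1435, 0.0998]
tool_rot: [-0.039, 0.999, -0.0, 0.001]
contact_force: [0.4, -0.2, 0.3]
grip_width: 0.0549
grasp_force: 0.0
```

send_rows(targets="0 0 0 0 42; 0 0 0 0 42; 0 0 -3 0 42; 0 0 -20 0 42; 0 0 -60 0 42; 0 0 -100 0 42; 0 0 -145 0 42; 0 0 -145 0 42")

```text
t: 24.95
tcp_pos: [0.6098, -0.1443, 0.2499]
tool_rot: [-0.039, 0.999, -0.002, 0.005]
contact_force: [-0.6, -0.4, -3.7]
grip_width: 0.0456
grasp_force: 62.9
```

Run:
```python
from h import *
go(.580,.080,.245,3.225)
```

```text
rows: tx 12.4 ty 225.9 tz 4.9 twist -0.006 ang 3.219 p [ 0.6098 -0.1443  0.2499] F [-0.6 -0.4 -3.7]
```

send_rows(targets="2 45 0 0 42; 5 90 0 0 42; 8 135 0 0 42; 10 180 0 0 42; 12 215 0 0 42; 12 226 0 0 42; 12 226 0 0 42; 12 226 0 0 42")

```text
t: 25.75
tcp_pos: [0.5789, 0.0799, 0.243]
tool_rot: [-0.039, 0.999, -0.0, -0.0]
contact_force: [0.7, 0.0, -3.4]
grip_width: 0.0455
grasp_force: 63.3
```

Run:
```python
from h import *
d=grab('wrist');p=state()['tcp_pos']; print(p)
M=wrim(d,(.5015,.0723),.075,.0295);print('mid',M); print('large',wrim(d,(.5015,.0723),.045,.035))
S=[wrim(d,p[:2],p[2]+z,.024) for z in (-.004,-.003,-.002,-.001)]
for s in S: print(s)
tilt(d)
cv2.imwrite('pics/w6.png',cv2.imread('pics/wrist_raw.png'))
```

```text
[0.57901122 0.07946503 0.24305208]
mid (array([502.2,  72.4,  29.5]), array([502.3,  72.4]), 29.7, 1280, 0.0754)
large (array([501.3,  72.3,  34.6]), array([501.6,  72.2]), 35.1, 737, 0.0454)
(array([576.9,  79.9,  24.1]), array([576.9,  80. ]), 24.5, 3966, 0.238)
(array([576.5,  79.9,  23.8]), array([576.5,  79.9]), 24.1, 3714, 0.238)
(array([576.1,  79.7,  23.5]), array([576.2,  79.6]), 23.7, 3336, 0.2381)
(array([575.7,  79.8,  23.1]), array([575.7,  79.7]), 23.4, 1818, 0.2385)
tx -20 z -32.6 1879
tx -15 z -89.0 166
tx 20 z -5.0 132
tx 25 z -28.2 1323
tx 70 z 118.0 109
ty range [-21.20424698  22.00148568]
```

View pics/w6.png

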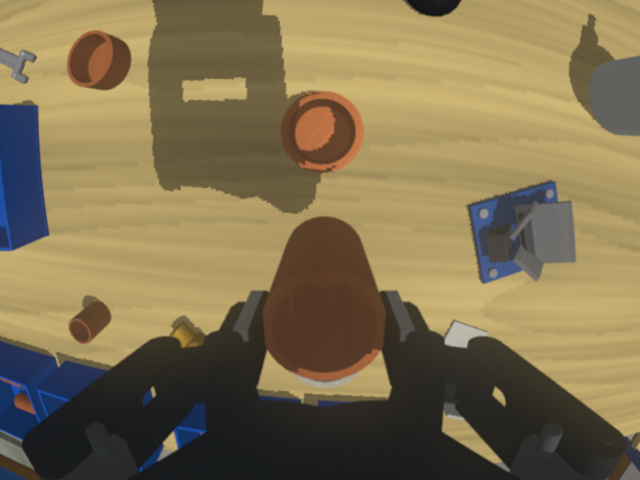

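The wrist view shows the nest at (322,131), with the middle rim at z = 75 mm and so home, and the held small cup at (323,320). The cradle is intact. I check the held cup's tilt from its base edge.

Run:
```python
from h import *
d=dict(np.load('pics/wrist.npz')); p=state()['tcp_pos']; a=3.219
m=copper(d)
tx=np.array([np.cos(a),np.sin(a)]);ty=np.array([np.sin(a),-np.cos(a)])
lab=cv2.connectedComponents(m)[1]; l=lab[260,323]; v,u=np.nonzero(lab==l)
B=np.c_[u,v]; B=B[v<240]
e=np.array([[uu,B[B[:,0]==uu][:,1].min()-.5] for uu in np.unique(B[:,0])])
for dz in (-.098,-.100,-.102):
    w=(wplane(d,e,p[2]+dz)-p[:2])*1000; k=np.c_[w@tx,w@ty]; k=k[(abs(k[:,1])<18)]
    print(dz,len(k),'base circle (tx,ty,r)',np.round(circ(k),1),'front max',k[:,0].max().round(1))
R=(np.array([.5770,.0798])-p[:2])*1000; print('rim tx,ty',R@tx,R@ty)
C=wcloud(d);Q=C[(lab==l)&(C[...,2]>.1)]; L=(Q[:,:2]-p[:2])*1000; k=np.c_[L@tx,L@ty,(Q[:,2]-p[2])*1000]
o=k[(abs(k[:,1])<4)&(k[:,0]>17)&(k[:,2]<-10)]; print(np.percentile(o,[5,50,95],axis=0).round(1)); print('slope',np.polyfit(o[:,2],o[:,0],1))
```

```text
-0.098 60 base circle (tx,ty,r) [ 1.3  0.3 22.9] front max 24.2
-0.1 59 base circle (tx,ty,r) [ 0.8  0.3 23. ] front max 23.8
-0.102 59 base circle (tx,ty,r) [ 0.1  0.3 23.2] front max 23.3
rim tx,ty 1.9792916254066073 0.48949938953902844
[[ 24.4  -3.6 -86. ]
 [ 24.9   0.1 -36.8]
 [ 25.3   3.6 -11.4]]
slope [-2.29598457e-03  2.47735682e+01]
```

send_rows(targets="30 -0.5 0 0 42; 60 -1 5 0 42; 74 -1.4 20 0 42; 76.2 -1.4 40 0 42; 76.2 -1.4 55 0 42; 76.2 -1.4 60 0 42; 76.2 -1.4 60 0 42; 76.2 -1.4 60 0 42")

```text
t: 26.6
tcp_pos: [0.5035, 0.0728, 0.1838]
tool_rot: [-0.038, 0.999, -0.0, 0.0]
contact_force: [0.4, 0.1, -2.9]
grip_width: 0.0457
grasp_force: 63.2
```

send_rows(targets="0 0 3 0 42; 0 0 5 0 42; 0 0 7 0 42; 0 0 9 0 42; 0 0 10 0 42; 0 0 11 0 42; 0 0 12 0 42; 0 0 13 0 42")

```text
t: 27.4
tcp_pos: [0.503, 0.0734, 0.1702]
tool_rot: [-0.039, 0.999, -0.0, 0.0]
contact_force: [0.4, -0.6, -3.3]
grip_width: 0.0456
grasp_force: 63.3
```

send_rows(targets="0 0 6 0 42; 0 0 13 0 42; 0 0 21 0 42; 0 0 29 0 42; 0 0 37 0 42; 0 0 45 0 42; 0 0 52 0 42; 0 0 55 0 42")

```text
t: 28.2
tcp_pos: [0.5028, 0.0733, 0.1144]
tool_rot: [-0.039, 0.999, -0.0, -0.0]
contact_force: [0.3, -0.2, -3.6]
grip_width: 0.0456
grasp_force: 63.3
```

send_rows(targets="0 0 1 0 42; 0 0 2 0 42; 0 0 3 0 42; 0 0 4 0 42; 0 0 5 0 42; 0 0 6 0 42; 0 0 7 0 42; 0 0 7 0 42")

```text
t: 29.0
tcp_pos: [0.5035, 0.0734, 0.1102]
tool_rot: [-0.039, 0.999, -0.0, 0.001]
contact_force: [-5.0, 1.1, 24.0]
grip_width: 0.0456
grasp_force: 66.1
```

send_rows(targets="0 0 -2.5 0 42; 0 0 -2.5 0 46; 0 0 -2.5 0 50; 0 0 -2.5 0 70; 0 0 -2.5 0 82; 0 0 -15 0 82; 0 0 -50 0 82; 0 0 -80 0 82")

```text
t: 29.8
tcp_pos: [0.5029, 0.0733, 0.1891]
tool_rot: [-0.039, 0.999, -0.0, -0.0]
contact_force: [0.7, 0.0, 0.4]
grip_width: 0.0824
grasp_force: 0.0
```

send_rows(targets="2 -40 0 0 82; 4 -85 0 0 82; 6 -130 0 0 82; 8 -175 0 0 82; 10 -215 0 0 82; 11 -233 0 0 82; 11 -233 0 0 82; 11 -233 0 0 82")

```text
t: 30.6
tcp_pos: [0.5098, -0.1596, 0.1881]
tool_rot: [-0.038, 0.999, 0.0, -0.0]
contact_force: [1.1, 0.7, 0.6]
grip_width: 0.0819
grasp_force: 0.0
```

Run:
```python
from h import *
d=grab('wrist');L=wrim(d,(.43,-.163),.040,.03);print(L)
go(L[0][0]/1000,L[0][1]/1000,.050,3.225)
print(np.round(wpix(d,[L[0][0]/1000,L[0][1]/1000,.04])))
t=grab('top');C=cloud(t);m=(copper(t)>0)&(np.hypot(C[...,0]-.505,C[...,1]-.073)<.06);z=C[m][:,2];print('nest z top',np.percentile(z,[95,99]))
for n,zz in (('small',.105),('mid',.075),('large',.045)):
    q=m&(abs(C[...,2]-zz)<.005); print(n,q.sum(),np.median(C[q][:,2]))
```

```text
(array([ 429.3, -163.3,   29.2]), array([ 429.4, -163.3]), 29.5, 1368, 0.0403)
rows: tx 80.6 ty 2.0 tz 138.2 twist -0.006 ang 3.219 p [ 0.5098 -0.1591  0.1882] F [ 0.1  0.4 -0.5]
[327. 125.]
nest z top [0.10533351 0.10733937]
small 163 0.10450284684596922
mid 179 0.07458803750060561
large 184 0.04476811109103929
```

Depth confirms the nest rims at 105, 75 and 45 mm. Now the reject.

send_rows(targets="40 1 20 0 82; 80.6 2 50 0 82; 80.6 2 95 0 82; 80.6 2 130 0 82; 80.6 2 148 0 82; 80.6 2 148 0 82; 80.6 2 148 0 50; 80.6 2 148 0 50")

```text
t: 31.5
tcp_pos: [0.43, -0.1638, 0.0417]
tool_rot: [-0.039, 0.999, -0.001, 0.001]
contact_force: [-4.2, 4.4, 22.2]
grip_width: 0.057
grasp_force: 59.4
```

send_rows(targets="0 0 0 0 50; 0 0 0 0 50; 0 0 -5 0 50; 0 0 -40 0 50; 0 0 -85 0 50; 0 0 -120 0 50; 0 0 -130 0 50; 0 0 -130 0 50")

```text
t: 32.3
tcp_pos: [0.4298, -0.1641, 0.1719]
tool_rot: [-0.039, 0.999, -0.001, 0.002]
contact_force: [0.2, 0.4, -2.4]
grip_width: 0.0566
grasp_force: 65.5
```

Run:
```python
from h import *
go(.555,-.360,.048,3.225); print(state()['grip_width'])
```

```text
rows: tx -109.7 ty -204.9 tz 123.9 twist -0.006 ang 3.219 p [ 0.4298 -0.1641  0.1719] F [ 0.2  0.4 -2.4]
0.05662672501042482
```

send_rows(targets="-22 -41 0 0 50; -44 -82 0 0 50; -66 -123 0 0 50; -88 -164 0 0 50; -110 -205 0 0 50; -110 -205 40 0 50; -110 -205 80 0 50; -110 -205 112 0 50")

```text
t: 33.1
tcp_pos: [0.5536, -0.3592, 0.0536]
tool_rot: [-0.038, 0.999, 0.001, -0.002]
contact_force: [0.7, -0.0, -1.7]
grip_width: 0.0572
grasp_force: 65.4
```

send_rows(targets="0 0 6 0 50; 0 0 10 0 50; 0 0 10 0 50; 0 0 10 0 65; 0 0 10 0 82; 0 0 10 0 82; 0 0 -30 0 82; 0 0 -75 0 82")

```text
t: 33.9
tcp_pos: [0.5544, -0.3595, 0.1328]
tool_rot: [-0.039, 0.999, 0.001, -0.001]
contact_force: [0.3, -0.8, 0.7]
grip_width: 0.0818
grasp_force: 0.0
```

send_rows(targets="0 0 -40 0 82; -30 0 -80 0 82; -70 0 -100 0 82; -80 0 -100 0 82; -80 0 -100 0 82; -80 0 -100 0 82; -80 0 -100 0 82; -80 0 -100 0 82")

```text
t: 34.7
tcp_pos: [0.6339, -0.3541, 0.2327]
tool_rot: [-0.038, 0.999, 0.0, -0.001]
contact_force: [0.2, -0.4, 0.2]
grip_width: 0.082
grasp_force: 0.0
```

Run:
```python
from h import *
go(.555,-.360,.048,3.225); grab('top')
im=cv2.imread('pics/top_raw.png'); cv2.imwrite('pics/t9.png',im)
```

```text
rows: tx 79.1 ty 0.1 tz 184.7 twist -0.007 ang 3.218 p [ 0.6339 -0.3541  0.2327] F [ 0.2 -0.4  0.2]
```

View pics/t9.png

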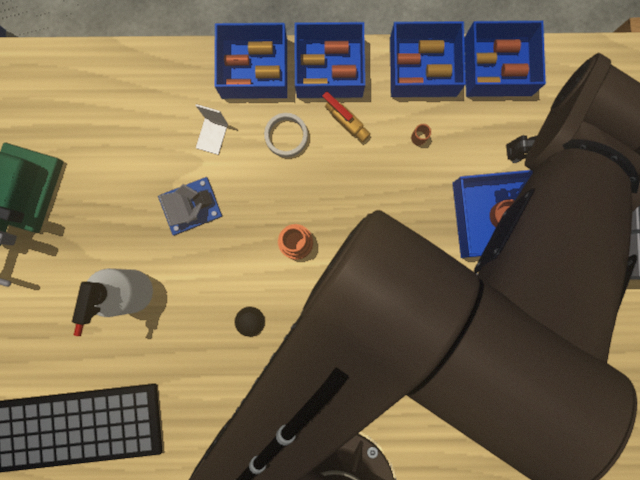

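The final top view shows the nest at (295,241), the short cup in the scrap bin at (505,212), and the visible bystanders unmoved. The wrench is hidden under the arm, but I never went near it.

```bash
python3 -c "
from plant import order; print(order.hand_in())"
```

```text
the job is handed in; nothing more can be done
None
```

The job is handed in at about 35 s: the three cups are nested upright with rims measured at 105, 75 and 45 mm, the short cup is in the scrap bin, and the other things I could see are where they were (the arm hid the wrench and the turquoise cup in the last picture).

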